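# Set the floating plate of a contact grill

### The job

Lower the open lid of the contact grill gently until it rests fully shut. Then screw the knurled nut on top of the lid down (clockwise from above) until it bottoms out, back it off a quarter turn so that the top plate can float, and finish with the gripper still holding the nut there, not letting go. Leave the other things on the worktop where they are.

Things in the scene. Friction and masses are not known exactly. Their poses are not given: they have to be found in the camera images.
- press: Fixed base of a brushed-steel contact grill (panini press), 220 (x) x 240 (y) x 62 mm high; origin under its centre on the worktop. At yaw 0 its front (lid handle side) faces the robot (-x) and the lid's hinge is along its far (+x) top edge.
- lid (a joint): Opening angle of the grill lid in rad: 0 fully shut (a hard stop), largest 1.3; starts part open. The hinge is stiff: the lid (0.55 to 0.85 kg) stays where it is left and takes about 0.5 to 3 N at the handle to push down. Lid 210 mm (hinge to front edge) x 240 mm x 28 mm thick.
- lid_hinge (a point): Point on the hinge axis (midway along it), 100 mm behind the grill's centre, 62 mm above the worktop. The hinge axis is the press's y axis. Its own frame turns with the lid: x points from the handle to the hinge.
- lid_handle (a point): Middle of the wooden round handle bar, 16 mm diameter, 116 mm clear length between two arms, parallel to the hinge, 35 mm in front of the lid's front edge; 245 mm from the hinge along the lid and 16 mm above the hinge when shut (78 mm above the worktop). Clear above, in front and behind: can be pinched or pushed down from above.
- nut (a joint): Angle of the knurled nut in rad: 0 bottomed out (hard stop), growing as it is unscrewed, i.e. counter-clockwise seen from above; largest 6. Starts 2.2 to 3.8 unscrewed, so it needs several re-grips on most wrists. It turns stiffly (0.06 N m), stays where it is left, and moves along its stud only 0.64 mm per rad.
- nut_grip (a point): Centre of the nut: a round knurled steel cylinder, 42 mm diameter, 30 mm high, mid-top of the lid. Lid shut: centre 122 mm above the worktop (+0.64 mm per rad unscrewed), underside 15 mm above the flat lid top on a 32 mm boss; a 12 mm stud stands 9 mm out of its top. A dark radial mark on top lies along the point's +x, which points from handle to hinge when bottomed out.
- pepper_mill: Bystander: dark wooden pepper mill, 52 mm diameter, 112 mm high, origin under its centre, beside the grill on its +y side.
- jar: Bystander: amber glass jar, 68 mm diameter, 90 mm high, origin under its centre, beside the grill on its -y side.
- spatula: Bystander: kitchen spatula lying at the left of the worktop, about 280 mm long along its x axis, under 30 mm high.
- mug: Bystander: terracotta mug, 80 mm diameter, 95 mm high, origin under its centre.
- bowl: Bystander: white bowl, 120 mm diameter, 50 mm high, origin under its centre.
- oil: Bystander: green glass bottle, 60 mm diameter, 170 mm high, origin under its centre.
- can: Bystander: metal can with a pale label, 74 mm diameter, 100 mm high, origin under its centre.

How it is judged:
On the way, in this order (a step that is already met when the one before it is completed fails the run):
1. the lid is lowered fully shut (value of joint lid below 0.03 rad), for 0.2 s.
2. with the lid shut, the nut is screwed down until it bottoms out (value of joint lid below 0.03 rad and value of joint nut below 0.08 rad), for 0.1 s.
At the end, for the whole second after the job is handed in: The lid is shut (under 0.03 rad), the nut is a quarter turn (1.57 rad, give or take 0.35) up from bottomed out and still, and the fingers still grip it (over 3 N) (value of joint lid below 0.03 rad and value of joint nut between 1.22 and 1.92 rad and velocity of joint nut between -0.1 and 0.1 rad/s and contact force between the fingers and nut above 3 N); the arm keeps its last pose, push and grip.
It fails at once if the lid slams: it comes down on its stop faster than about 0.3 m/s at the handle (value of joint lid below 0.12 rad and velocity of joint lid below -1.2 rad/s).
It fails at once if a bystander is knocked more than 4 cm from its place (distance of any of pepper_mill, jar, spatula, mug, bowl, oil, can from where it was at the start of the episode above 0.04 m).
It also fails if it takes over 67 s, if anything falls off the work surface, if the arm or the gripper's body presses on something with over 40 N, if the wrist force passes 120 N, or if a joint passes its speed limit or range.

### The arm

A 6-joint arm with a two-finger parallel gripper is mounted at the origin on the work surface. World frame = base frame: x ahead of the robot, y to its left, z up, the work surface at z = 0. Lengths are in m, angles in rad, forces in N, time in s.
With the tool pointing down it reaches from about 0.35 to 0.875 m from the base axis. Payload 4.2 kg.
Tool frame: the origin (TCP) lies between the finger pads; the fingertips stand 25 mm ahead of it and the grasp point (between the pads) lies 6 mm ahead of it; z points along the fingers, y is the line along which they close (so a half turn about z gives the same grasp; the last joint's range is limited). The gripper opens to 87 mm and grips with 3 to 60 N. Pads are 19 mm wide; open, the fingers measure 117 mm over their backs; the gripper's body (75 mm by 190 mm) begins 51 mm behind the grasp point.
Start: joints at [-0.843, 0.385, 0.008, 0, -1.194, -0.259], TCP at [0.282, -0.558, 0.211] pointing down, gripper open.
Joint ranges: [-3.14, 3.14], [-1.21, 2.06], [-1.07, 1.41], [-3.16, 2.05], [-2.99, -0.16], [-3.1, 3.1]. Speed limits (rad/s): [2.79, 2.79, 3.14, 3.14, 3.14, 3.14].

### API

Orientations are given as a unit quaternion [x, y, z, w].
In Python, from station import env gives the robot as it stands.
- The arm moves only by the shell command python3 -m pendant 'ROWS' [FORCE]. ROWS is a JSON object of lists of equal length, an entry for each row: "travel": the shift along the tool's x, y, z in units of 0.15 m (1.0 is 0.15 m), a list of three; "rot": the turn, a rotation vector about the tool's x, y, z in units of 90 degrees (1.0 is 90 degrees), a list of three; "hand": the opening, from 0 (shut) to 1 (fully open). In form: {"travel": [[tx, ty, tz], ...], "rot": [[ax, ay, az], ...], "hand": [hand, ...]}. A call has 1 to 20 rows; each row is the pose to reach, as a shift and turn from the pose commanded when the call began, along the tool's axes at that moment; what a row does not reach only later rows make up. A row lasts 1/8 s, in which the tool goes at most 62.5 mm and 10.7 degrees, less where a joint would pass 70% of its speed; a pose out of reach is approached as far as the arm can. A call with a number of a shift or a turn outside -1 to 1 is refused whole. A call with a gripper value outside its range is refused whole. The fingers move at their own pace and stop on an object; FORCE is the grip in N (left out, the last holds). Time passes only in rows, so rows that repeat a pose let the fingers close. It gives the time, the measured TCP pose, the force, the opening and the grip force at its end, in the units of the state.
- env.read_state(): the state, without advancing time (a new reading comes with each control period).
- env.read_camera(name): name is "scene" or "top" or "wrist"; returns (picture, depth): 400x640x3 uint8, red, green, blue; 400x640 float32, m along the optical axis (not along the pixel's ray), 0 where there is no reading.
- env.camera_info(name): a dict with "vfov" (degrees; the focal length in pixels is half the picture's height over the tangent of half this angle, whatever the lens; pixels are square), "cx", "cy" (the principal point, pixels), "k1" (the pictures are not rectified: a ray, as slopes to the right and down, at radius r is drawn at 1 + k1 r^2 times it, then the intrinsics apply), "R" (3x3) and "t" (3): a world point X has camera coordinates R X + t; the wrist camera has in their place "mount" (4x4, takes a point from camera to tool coordinates, whose origin is the TCP and whose axes are the flange's). Camera axes: x right, y down, z forward; pixel columns grow to the right and rows downward; lengths in m; the calibration is good to about 2 mm. A picture is of the moment at which its call begins: read the wrist's pose just before it. camera_info takes no time and is no camera call.
- env.close_job(): hands the job in; it is judged then, once.
The state is a dict: "time": time; "joint_pos": joint angles; "joint_velocities": joint speeds; "joint_efforts": joint torques, N m; "eef_pos": TCP position; "ee_rot": TCP orientation; "wrist_force": force on the tool from outside, world axes, zero at the start; "torque": the same for the moment, N m; "width": opening from 0.0 (shut) to 1.0 (fully open); "grasp_force": force on a finger pad.
Only numpy, scipy, OpenCV 4.12 (cv2) and the standard library are available. Lean on these libraries where they do the work, as an engineer would, in place of code of your own. Each camera call takes 0.05 s, during which the arm holds its last target. There are 200 camera calls.

## Working session

There is one attempt and no reset: what is moved stays moved. The work goes in short steps, Python scripts to look and compute and a shell command to move; the robot and the scene stay as the last step left them, time stands still between calls to the robot, and variables do not carry over. Pictures are saved under pics/ and viewed, at most 10 in all, crops included, and the job is handed in when it is done.

```bash
ls; mkdir -p pics; cat > h.py <<'E'
from station import env
import numpy as np, cv2
from scipy.spatial.transform import Rotation as Rn
def world(name,px,d,st=None):
    "pixels Nx2, depth N -> world"
    c=env.camera_info(name); f=200/np.tan(np.radians(c['vfov']/2))
    px=np.atleast_2d(px).astype(float)
    K=np.array([[f,0,c['cx']],[0,f,c['cy']],[0,0,1]])
    s=cv2.undistortPoints(px[:,None],K,np.array([c['k1'],0,0,0.]))[:,0]
    P=np.c_[s,np.ones(len(s))]*np.atleast_1d(d)[:,None]
    if 'R' in c: return (P-np.array(c['t']))@np.array(c['R'])
    M=np.array(c['mount']); P=P@M[:3,:3].T+M[:3,3]
    return Rn.from_quat(st['ee_rot']).apply(P)+st['eef_pos']
E
python3 - <<'E'
from h import *
print(env.read_state())
for n in('scene','top'):
    im,d=env.read_camera(n); cv2.imwrite(f'pics/{n}0.png',im[:,:,::-1]); np.savez(f'{n}0.npz',im=im,d=d)
    print(env.camera_info(n), (d>0).mean())
print(env.camera_info('wrist'))
E
```

```text
pics
{'time': 0.0, 'joint_pos': array([-8.43399065e-01,  3.85536520e-01,  6.62276024e-03, -4.72604972e-04,
       -1.19401088e+00, -2.58579816e-01]), 'joint_velocities': array([-0.0006206 ,  0.00079139, -0.00013057,  0.00137737, -0.00225387,
        0.00018069]), 'joint_efforts': array([-1.50278192e-03, -3.90662491e+01,  1.87407357e+01,  4.22010452e+00,
        1.09375341e-02, -1.90873220e-04]), 'eef_pos': array([ 0.28210515, -0.55700251,  0.20947445]), 'ee_rot': array([-2.32182988e-01,  9.72671517e-01,  1.04138444e-03, -3.10143720e-04]), 'wrist_force': array([ 0.90536546, -0.26869193, -0.32610066]), 'torque': array([-0.0204365 , -0.00176117,  0.01435618]), 'grasp_force': 0.0, 'width': 0.9993588743787131}
{'vfov': 52.31502620784559, 'cx': 323.66499589210093, 'cy': 198.992345083566, 'k1': -0.07911567762769164, 'R': array([[-0.80876348,  0.58806081, -0.00928   ],
       [ 0.48012668,  0.65104366, -0.58789499],
       [-0.33967633, -0.47992357, -0.80888402]]), 't': array([ 0.44235122, -0.19463425,  1.54935653])} 0.99585546875
{'vfov': 49.551507119261416, 'cx': 312.83003997400925, 'cy': 198.74974035131265, 'k1': -0.09542713665219964, 'R': array([[ 0.01648513, -0.9998462 ,  0.00598444],
       [-0.99785583, -0.01683088, -0.06324918],
       [ 0.06334018, -0.00492894, -0.99797982]]), 't': array([-0.00956055,  0.52179803,  1.59589759])} 0.996015625
{'vfov': 70.02701163245054, 'cx': 318.19411083221655, 'cy': 200.65385229984665, 'k1': -0.038626794605220595, 'mount': array([[ 1.45636575e-03, -9.69647143e-01, -2.44504185e-01,
         6.53603788e-02],
       [ 9.99998125e-01,  1.72425711e-03, -8.81612555e-04,
         7.87090100e-04],
       [ 1.27644117e-03, -2.44502443e-01,  9.69647836e-01,
        -1.74647257e-01],
       [ 0.00000000e+00,  0.00000000e+00,  0.00000000e+00,
         1.00000000e+00]])}
```

View pics/scene0.png

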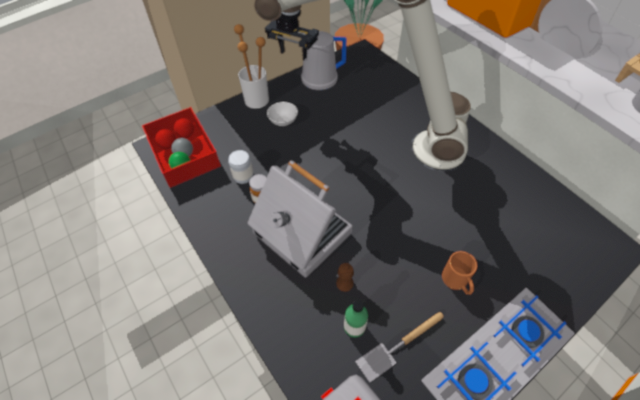

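View pics/top0.png

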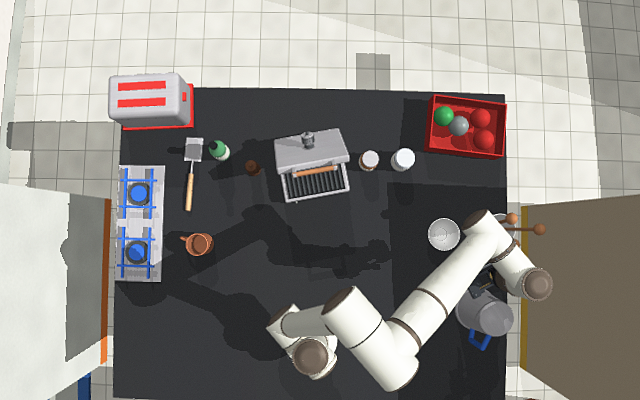

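The top view shows the grill at about (312,165): wooden handle at (315,172), nut at (308,140). The mill is left at (252,166) and the jar right at (369,160). The lid stands open about 1 rad.

```bash
python3 - <<'E'
from h import *
for n,box in(('scene',(240,155,360,280)),('top',(265,120,360,210))):
    z=np.load(n+'0.npz'); im,d=z['im'],z['d']; x0,y0,x1,y1=box
    v,u=np.mgrid[y0:y1,x0:x1]; px=np.c_[u.ravel(),v.ravel()]; c=im[v,u].reshape(-1,3).astype(int); W=world(n,px,d[v,u].ravel())
    hm=(c[:,0]-c[:,2]>60)&(c[:,0]>120)&(W[:,2]>.1)
    H=W[hm]; print(n,'handle',hm.sum(),H.mean(0),px[hm].mean(0)); 
    uu,s,vt=np.linalg.svd(H-H.mean(0)); t=(H-H.mean(0))@vt[0]; print(' axis',vt[0],np.degrees(np.arctan2(vt[0][1],vt[0][0])),t.min(),t.max())
    g=(np.abs(c[:,0]-c[:,2])<25)&(c.mean(1)>90)&(W[:,2]>.075)
    P=W[g]
    rng=np.random.default_rng(0);best=0
    for _ in range(500):
        a=P[rng.choice(len(P),3,0)]; nn=np.cross(a[1]-a[0],a[2]-a[0]); nn/=np.linalg.norm(nn)+1e-12
        k=np.abs((P-a[0])@nn)<.003
        if k.sum()>best: best=k.sum();Q=P[k]
    cc=Q.mean(0); nn=np.linalg.svd(Q-cc)[2][2]; nn*=np.sign(nn[2]); 
    print(' lid plane',best,cc,nn,'open',np.arccos(nn[2]),'yaw',np.degrees(np.arctan2(nn[1],nn[0])))
    h=(P-cc)@nn; k=(h>.02)&(h<.07); print(' nut',k.sum(),P[k].mean(0),P[k].max(0),P[k].min(0))
    b=(W[:,2]>.045)&(W[:,2]<.075); print(' base top',b.sum(),W[b].mean(0))
z=np.load('top0.npz');im,d=z['im'],z['d']
for nm,p in dict(mill=(252,166),jar=(369,158),jar2=(402,158),oil=(219,148),mug=(200,244),bowl=(444,234)).items():
    print(nm,world('top',p,d[p[1],p[0]]))
E
```

```text
scene handle 194 [0.5986425 0.0013028 0.2689672] [308.07731959 175.80927835]
 axis [-0.19859667  0.98006608  0.00546239] 101.45508144858395 -0.07186716204181327 0.06637532877961046
 lid plane 3963 [0.6869321  0.0241655  0.16881702] [0.75862714 0.1582477  0.63201465] open 0.8866461635366203 yaw 11.782792202567672
 nut 165 [0.7249807  0.02474593 0.19488189] [0.74067016 0.04430254 0.21022104] [0.69635164 0.002859   0.16871311]
 base top 1042 [0.61541349 0.05179755 0.05755174]
top handle 178 [ 0.59577885 -0.00313662  0.26831885] [314.41011236 170.33146067]
 axis [-1.98955936e-01  9.80007982e-01  9.44285999e-04] 101.47591683967417 -0.07004074432039925 0.07094960486704474
 lid plane 1762 [0.68373847 0.01772307 0.17357672] [0.76054393 0.15658656 0.63012188] open 0.8890861655598186 yaw 11.633922431189198
 nut 102 [0.71749753 0.02195799 0.19599278] [0.73793349 0.04347994 0.21348046] [0.69729717 0.00297128 0.17465032]
 base top 1647 [ 0.57409073 -0.00494453  0.05657955]
mill [[0.62923458 0.21722711 0.10157894]]
jar [[ 0.66640523 -0.19893087  0.09337376]]
jar2 [[ 0.6676702  -0.31634278  0.10059929]]
oil [[0.68729775 0.33126222 0.12909821]]
mug [[ 3.45446220e-01  4.20146468e-01 -3.76906081e-05]]
bowl [[ 0.39775362 -0.49818114  0.00354605]]
```

```bash
cat >> h.py <<'E'
PSI=np.radians(11.6); U=np.array([np.cos(PSI),np.sin(PSI),0])
HINGE=np.array([.736,.0265,.062])
def handle(th):
    return HINGE+U*(-.245*np.cos(th)+.016*np.sin(th))+np.array([0,0,.245*np.sin(th)+.016*np.cos(th)])
def go(p,st=None):
    "travel units to bring TCP to p; yaw of tool y"
    st=st or env.read_state(); R=Rn.from_quat(st['ee_rot']); 
    y=R.apply([0,1,0]); return np.round(R.inv().apply(np.array(p)-st['eef_pos'])/.15,3), np.degrees(np.arctan2(y[1],y[0]))
E
python3 -m pendant '{"travel":[[-0.5,0.33,-0.45],[-1,0.66,-0.9],[-1,0.66,-0.9],[-1,0.66,-0.9],[-1,0.66,-0.9],[-1,0.66,-0.9],[-1,0.66,-0.9],[-1,0.66,-0.9],[-1,0.66,-0.9],[-1,0.66,-0.9]],"rot":[[0,0,0],[0,0,0],[0,0,-0.83],[0,0,-0.83],[0,0,-0.83],[0,0,-0.83],[0,0,-0.83],[0,0,-0.83],[0,0,-0.83],[0,0,-0.83]],"hand":[0,0,0,0,0,0,0,0,0,0]}' 20
python3 -c "
from h import *
s=env.read_state();print(s['time'],s['joint_pos'],s['eef_pos'],go(handle(.888)+[0,0,.008+.025+.03]),handle(.888),handle(0))"
```

```text
time: 1.35
eef_pos: [0.3713, -0.4013, 0.345]
ee_rot: [0.774, -0.633, -0.001, -0.0]
wrist_force: [0.1, -0.7, -0.1]
width: 0.015
grasp_force: 0.0
1.35 [-5.27660535e-01  1.86335340e-01  6.23173785e-02 -2.68442257e-04
 -1.44785463e+00  7.27321916e-01] [ 0.37133015 -0.4012615   0.34504028] (array([-2.31 , -2.001,  0.133]), np.float64(-168.5621235098055)) [ 0.59673044 -0.00208794  0.26216922] [ 0.49600406 -0.02276409  0.078     ]
```

```bash
python3 -m pendant '{"travel":[[-0.4,-0.35,0],[-1,-0.87,0],[-1,-0.87,0],[-1,-0.87,0]],"rot":[[0,0,0],[0,0,0],[0,0,0],[0,0,0]],"hand":[0,0,0,0]}'
python3 -m pendant '{"travel":[[-0.4,-0.35,0],[-1,-0.87,0],[-1,-0.87,0],[-1,-0.87,0.0],[-1,-0.87,0.0]],"rot":[[0,0,0],[0,0,0],[0,0,0],[0,0,0],[0,0,0]],"hand":[0,0,0,0,0]}'
python3 - <<'E'
from h import *
print(go(handle(.888)+[0,0,.008+.025+.03]))
s=env.read_state(); im,d=env.read_camera('wrist'); cv2.imwrite('pics/w1.png',im[:,:,::-1])
v,u=np.mgrid[0:400,0:640]; px=np.c_[u.ravel(),v.ravel()]; c=im.reshape(-1,3).astype(int); W=world('wrist',px,d.ravel(),s)
m=(c[:,0]-c[:,2]>60)&(c[:,0]>120)&(d.ravel()>0)&(W[:,2]>.2)&(np.linalg.norm(W-handle(.888),axis=1)<.1)
print(m.sum(),W[m].mean(0),W[m].min(0),W[m].max(0))
E
```

```text
time: 1.85
eef_pos: [0.4705, -0.2255, 0.3452]
ee_rot: [0.775, -0.632, -0.0, -0.0]
wrist_force: [-0.6, -0.3, 0.8]
width: 0.008
grasp_force: 0.0
time: 2.48
eef_pos: [0.5671, -0.0552, 0.345]
ee_rot: [0.774, -0.633, -0.0, 0.001]
wrist_force: [-0.5, -0.3, -0.2]
width: 0.003
grasp_force: 0.0
(array([-0.308, -0.265,  0.132]), np.float64(-168.4836784484462))
561 [ 0.60393838 -0.04819905  0.26920802] [ 0.59378362 -0.07479711  0.26350753] [ 0.61492525 -0.03014458  0.27260395]
```

View pics/w1.png

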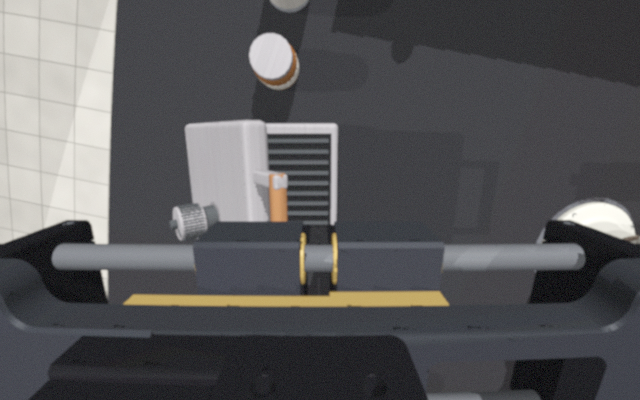

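The wrist view shows the handle at (279,195), the nut at (190,222) and the jar at (273,60). The handle is within 3 mm of the estimate, so I move above it and work out the arc.

```bash
python3 -m pendant '{"travel":[[-0.31,-0.265,0.12],[-0.31,-0.265,0.12],[-0.31,-0.265,0.12]],"rot":[[0,0,0],[0,0,0],[0,0,0]],"hand":[0,0,0]}'
python3 - <<'E'
from h import *
s=env.read_state()
for t in np.r_[.888,.84,np.arange(.78,-.01,-.06)]: print(round(t,2),go(handle(t)+[0,0,.033],s)[0])
E
```

```text
time: 2.9
eef_pos: [0.5963, -0.0032, 0.3279]
ee_rot: [0.774, -0.633, 0.0, 0.0]
wrist_force: [0.9, 0.3, 0.4]
width: 0.002
grasp_force: 0.0
0.89 [-0.007 -0.004  0.218]
0.84 [-0.006  0.059  0.265]
0.78 [-0.006  0.134  0.328]
0.72 [-0.006  0.206  0.395]
0.66 [-0.006  0.273  0.467]
0.6 [-0.006  0.336  0.542]
0.54 [-0.006  0.394  0.621]
0.48 [-0.006  0.448  0.704]
0.42 [-0.006  0.496  0.789]
0.36 [-0.005  0.539  0.877]
0.3 [-0.005  0.577  0.968]
0.24 [-0.005  0.609  1.061]
0.18 [-0.005  0.636  1.155]
0.12 [-0.005  0.657  1.251]
0.06 [-0.005  0.672  1.348]
-0.0 [-0.005  0.681  1.446]
```

```bash
python3 -m pendant '{"travel":[[0,0,0.1],[0,0,0.2],[0,0.03,0.24],[0,0.06,0.28],[0,0.13,0.34],[0,0.21,0.41],[0,0.27,0.48],[0,0.34,0.55],[0,0.39,0.63],[0,0.45,0.71],[0,0.5,0.8],[0,0.54,0.89],[0,0.54,0.89]],"rot":[[0,0,0],[0,0,0],[0,0,0],[0,0,0],[0,0,0],[0,0,0],[0,0,0],[0,0,0],[0,0,0],[0,0,0],[0,0,0],[0,0,0],[0,0,0]],"hand":[0,0,0,0,0,0,0,0,0,0,0,0,0]}' 
python3 - <<'E'
from h import *
s=env.read_state()
for t in np.arange(.36,-.07,-.06): print(round(t,2),go(handle(t)+[0,0,.033],s)[0])
im,d=env.read_camera('scene')
v,u=np.mgrid[155:280,240:360]; px=np.c_[u.ravel(),v.ravel()]; c=im[v,u].reshape(-1,3).astype(int); W=world('scene',px,d[v,u].ravel())
m=(c[:,0]-c[:,2]>60)&(c[:,0]>120)&(W[:,2]>.06)&(W[:,0]<.66)&(abs(W[:,1])<.1);print(m.sum(),np.median(W[m],0),handle(.36))
E
```

```text
time: 4.53
eef_pos: [0.5163, -0.0181, 0.193]
ee_rot: [0.775, -0.632, -0.001, 0.001]
wrist_force: [0.3, -0.3, 1.0]
width: 0.004
grasp_force: 0.0
0.36 [ 0.003 -0.003 -0.022]
0.3 [0.003 0.034 0.069]
0.24 [0.003 0.066 0.161]
0.18 [0.003 0.093 0.256]
0.12 [0.003 0.114 0.352]
0.06 [0.003 0.129 0.449]
0.0 [0.003 0.138 0.547]
-0.06 [0.003 0.141 0.645]
97 [0.60205727 0.00508722 0.26768142] [ 0.51690983 -0.01847275  0.16328154]
```

```bash
python3 - <<'E'
from h import *
for n in('scene','wrist'):
    im,d=env.read_camera(n)
    if n=='scene': im=cv2.resize(im[120:300,220:380],None,fx=3,fy=3)
    cv2.imwrite(f'pics/{n}2.png',im[:,:,::-1])
E
```

```text
(no output)
```

View pics/scene2.png

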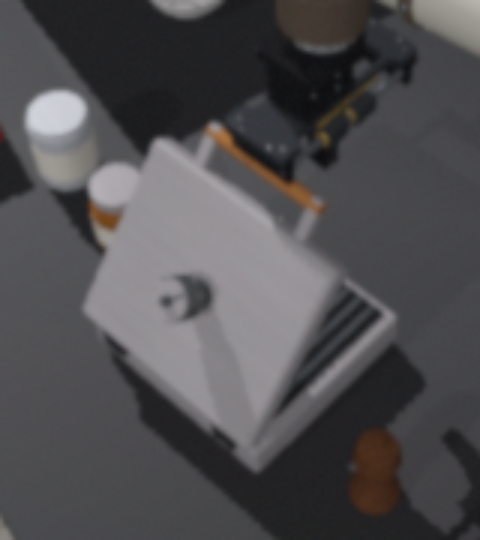

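The gripper has slid off in front of the handle, at about (290,165) in the crop, and the lid is unmoved. I back away, rise, re-measure from above and pinch the bar instead.

```bash
python3 -m pendant '{"travel":[[0,0.2,0],[0,0.4,0],[0,0.45,-0.4],[0,0.45,-0.8],[0,0.45,-1],[0,0.2,-1],[0,0,-1],[0.0,0,-1]],"rot":[[0,0,0],[0,0,0],[0,0,0],[0,0,0],[0,0,0],[0,0,0],[0,0,0],[0,0,0]],"hand":[0.4,0.4,0.4,0.4,0.4,0.4,0.4,0.4]}' 
python3 - <<'E'
from h import *
s=env.read_state(); im,d=env.read_camera('wrist'); cv2.imwrite('pics/w3.png',im[:,:,::-1]); it,dt=env.read_camera('top')
for n,im,d in(('wrist',im,d),('top',it,dt)):
    v,u=np.mgrid[0:400,0:640]; px=np.c_[u.ravel(),v.ravel()]; c=im.reshape(-1,3).astype(int); W=world(n,px,d.ravel(),s)
    m=(c[:,0]-c[:,2]>60)&(c[:,0]>120)&(d.ravel()>0)&(W[:,2]>.2)&(np.linalg.norm(W-handle(.888),axis=1)<.1)
    if m.sum(): H=W[m];print(n,m.sum(),H.mean(0),H.min(0),H.max(0), 'along u:',np.percentile(H@U,[5,50,95]),handle(.888)@U)
E
```

```text
time: 5.68
eef_pos: [0.5189, -0.0175, 0.3435]
ee_rot: [0.775, -0.632, -0.0, 0.0]
wrist_force: [-0.1, 0.1, 0.8]
width: 0.401
grasp_force: 0.0
wrist 1469 [ 0.59837008 -0.02637594  0.26918983] [ 0.58403438 -0.07382716  0.26205882] [0.61487542 0.0143507  0.27273043] along u: [0.57508226 0.58041444 0.58772243] 0.5841225275369936
top 1 [ 0.61348544 -0.07084293  0.27141258] [ 0.61348544 -0.07084293  0.27141258] [ 0.61348544 -0.07084293  0.27141258] along u: [0.5867102 0.5867102 0.5867102] 0.5841225275369936
```

View pics/w3.png

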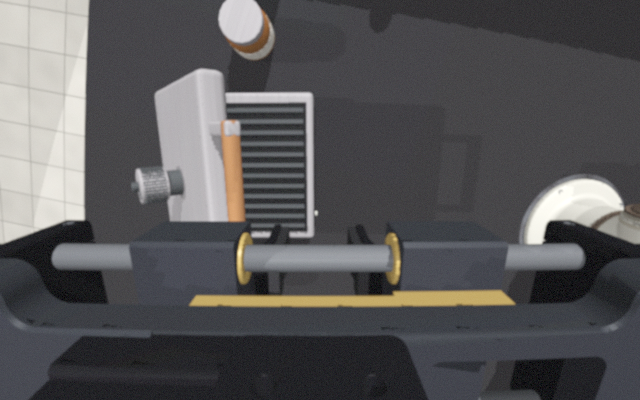

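The handle runs along (232,170) in the wrist view. Its centre is at u=0.581 and the fingers are open 35 mm.

```bash
python3 - <<'E'
from h import *
print(go(handle(.888)-.0025*U+[0,0,.016]))
E
python3 -m pendant '{"travel":[[0,-0.3,0],[0,-0.52,0],[0,-0.52,0],[0,-0.52,0.1],[0,-0.52,0.25],[0,-0.52,0.35],[0,-0.52,0.43],[0,-0.52,0.43]],"rot":[[0,0,0],[0,0,0],[0,0,0],[0,0,0],[0,0,0],[0,0,0],[0,0,0],[0,0,0]],"hand":[0.4,0.4,0.4,0.4,0.4,0.4,0.4,0.4]}' 
python3 -m pendant '{"travel":[[0,0,0],[0,0,0],[0,0,0],[0,0,0],[0,0,0]],"rot":[[0,0,0],[0,0,0],[0,0,0],[0,0,0],[0,0,0]],"hand":[0,0,0,0,0]}' 25
python3 - <<'E'
from h import *
s=env.read_state(); print(go(handle(.888)-.0025*U+[0,0,.016],s))
p=s['eef_pos']
for t in np.r_[.84,np.arange(.78,-.01,-.06)]: print(round(t,2),go(p+handle(t)-handle(.888),s)[0])
E
```

```text
(array([ 0.002, -0.523,  0.439]), np.float64(-168.44112314017949))
time: 6.78
eef_pos: [0.5931, -0.0025, 0.2788]
ee_rot: [0.775, -0.632, -0.0, 0.001]
wrist_force: [0.4, 0.5, 0.6]
width: 0.398
grasp_force: 0.0
time: 7.4
eef_pos: [0.5938, -0.0023, 0.2796]
ee_rot: [0.775, -0.632, 0.0, -0.0]
wrist_force: [-0.3, 0.2, -0.9]
width: 0.015
grasp_force: 0.0
(array([ 0.003, -0.003,  0.009]), np.float64(-168.44140475388684))
0.84 [0.    0.063 0.047]
0.78 [0.    0.138 0.11 ]
0.72 [0.    0.21  0.177]
0.66 [0.    0.277 0.249]
0.6 [0.    0.34  0.324]
0.54 [0.    0.398 0.403]
0.48 [0.    0.452 0.486]
0.42 [0.    0.5   0.571]
0.36 [0.    0.543 0.659]
0.3 [0.    0.581 0.75 ]
0.24 [0.    0.613 0.843]
0.18 [0.    0.64  0.937]
0.12 [1.000e-03 6.610e-01 1.033e+00]
0.06 [1.00e-03 6.76e-01 1.13e+00]
-0.0 [1.000e-03 6.860e-01 1.228e+00]
```

```bash
python3 - <<'E'
from h import *
s=env.read_state(); w,dw=env.read_camera('wrist'); im,d=env.read_camera('scene')
a=cv2.resize(im[120:260,230:390],None,fx=3.5,fy=3.5,interpolation=cv2.INTER_CUBIC)
b=cv2.resize(w[60:300,180:460],None,fx=2,fy=2)
cv2.imwrite('pics/a4.png',a[:,:,::-1]);
cv2.imwrite('pics/w4.png',w[:,:,::-1])
v,u=np.mgrid[0:400,0:640]; px=np.c_[u.ravel(),v.ravel()]
for n,im,d in(('wrist',w,dw),('scene',im,d)):
    c=im.reshape(-1,3).astype(int); W=world(n,px,d.ravel(),s)
    m=(c[:,0]-c[:,2]>60)&(c[:,0]>120)&(d.ravel()>0)&(W[:,2]>.1)&(np.linalg.norm(W-handle(.888),axis=1)<.12)
    if m.sum(): H=W[m];print(n,m.sum(),H.mean(0),H.min(0),H.max(0), 'along u:',np.percentile(H@U,[5,50,95]),handle(.888)@U)
E
```

```text
wrist 2344 [ 0.60135086 -0.03199729  0.27440358] [ 0.58349876 -0.0745382   0.26376178] [0.61618009 0.0486611  0.38065445] along u: [0.57595943 0.582596   0.58920948] 0.5841225275369936
scene 136 [0.59654333 0.01397821 0.26949498] [ 0.58368425 -0.03523901  0.26237222] [0.60893759 0.06621778 0.29374114] along u: [0.58171548 0.58768255 0.59189789] 0.5841225275369936
```

View pics/a4.png

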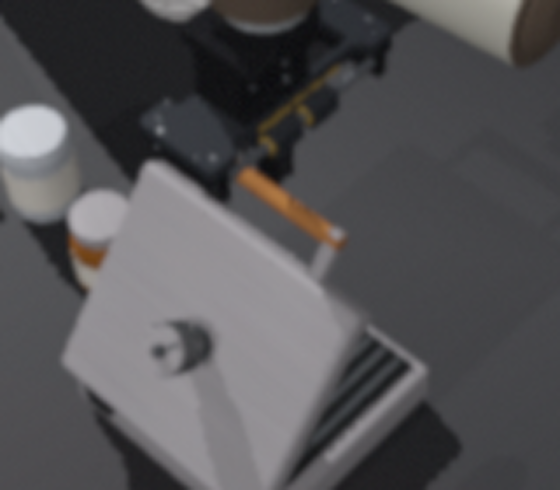

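View pics/w4.png

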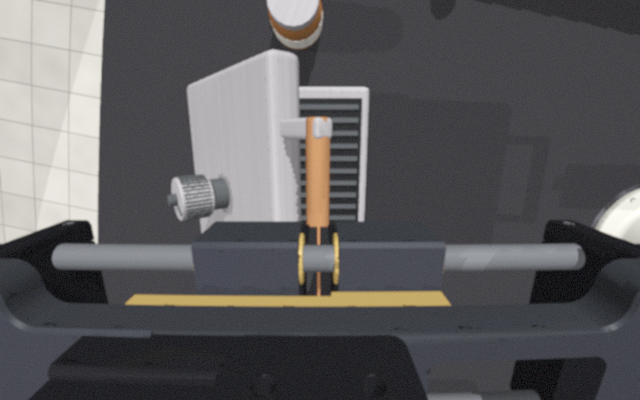

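The wrist view has the bar centred between the fingers (an orange sliver at (318,250)). The scene crop puts the fingertips at (280,165), above the bar. So the tip height is in question, and I measure where the finger surfaces really are.

```bash
python3 - <<'E'
from h import *
s=env.read_state(); print(s['eef_pos'],s['joint_pos'])
R=Rn.from_quat(s['ee_rot'])
w,dw=env.read_camera('wrist'); im,d=env.read_camera('scene')
for col in(290,306,318,330,345):
    for r in(215,228,236,250,270,290):
        print((col,r),np.round(R.inv().apply(world('wrist',(col,r),dw[r,col],s)[0]-s['eef_pos'])*1000).astype(int),w[r,col],end=' ')
    print()
v,u=np.mgrid[120:260,230:390]; px=np.c_[u.ravel(),v.ravel()]
W=world('scene',px,d[v,u].ravel()); T=R.inv().apply(W-s['eef_pos'])*1000
c=im[v,u].reshape(-1,3).astype(int)
for z in range(-100,41,10):
    k=(abs(T[:,2]-z)<5)&(abs(T[:,:2])<110).all(1)&(c.max(1)<110)
    if k.sum(): print('tool z',z,k.sum(),T[k].min(0).round(),T[k].max(0).round())
E
```

```text
[ 0.59376962 -0.00232315  0.27953802] [ 2.68571318e-01  2.92637009e-01  4.47684067e-02 -2.72039927e-06
 -1.32293661e+00 -6.68321063e-02]
(290, 215) [ -1 -23  45] [196 193 196] (290, 228) [ 37  -9 -94] [60 63 69] (290, 236) [  37   -9 -101] [62 68 71] (290, 250) [  35   -8 -106] [75 77 83] (290, 270) [  29   -8 -106] [73 77 84] (290, 290) [  24   -8 -107] [62 67 74] 
(306, 215) [-55 -18 220] [133 103  81] (306, 228) [ 11  -8 -21] [38 41 40] (306, 236) [ 10  -7 -33] [83 74 51] (306, 250) [ 31  -4 -97] [136 141 146] (306, 270) [ 26  -4 -99] [89 90 93] (306, 290) [  3  -6 -73] [25 24 28] 
(318, 215) [ 9 -1  9] [212 161 113] (318, 228) [  9  -1 -16] [139 109  82] (318, 236) [  9  -1 -28] [137 107  83] (318, 250) [ 32  -1 -99] [138 139 147] (318, 270) [  26   -1 -100] [88 92 94] (318, 290) [-10  -1 -52] [115  87  67] 
(330, 215) [-55  16 219] [86 85 86] (330, 228) [ 10   6 -19] [33 33 37] (330, 236) [ 10   5 -32] [46 45 40] (330, 250) [ 32   3 -99] [79 83 86] (330, 270) [ 25   3 -99] [90 93 96] (330, 290) [ -2   4 -64] [54 48 35] 
(345, 215) [-55  38 219] [86 89 93] (345, 228) [ 37   7 -95] [62 64 69] (345, 236) [ 36   7 -99] [59 62 66] (345, 250) [  35    6 -106] [75 75 82] (345, 270) [  29    6 -105] [76 76 84] (345, 290) [  23    6 -106] [90 84 83] 
tool z -100 219 [ -42.  -95. -105.] [ 16.  82. -95.]
tool z -90 144 [-41. -91. -95.] [ 33.  82. -85.]
tool z -80 24 [-39. -91. -85.] [ 36.  81. -76.]
tool z -50 4 [-12. -16. -51.] [  6. -15. -46.]
tool z -40 16 [-14. -14. -45.] [ -1.   8. -35.]
tool z -30 25 [-14. -14. -34.] [  7.   8. -25.]
tool z -20 22 [-13. -13. -25.] [  9.   7. -16.]
tool z -10 6 [-13.  -5. -14.] [ -9.   5. -12.]
tool z 0 1 [-37.  -1.   5.] [-37.  -1.   5.]
tool z 10 12 [-72. -13.   7.] [29.  7. 15.]
tool z 20 16 [-72. -17.  16.] [36.  2. 25.]
tool z 30 5 [-72. -24.  27.] [-59.  -8.  34.]
tool z 40 33 [-110.  -33.   35.] [-12. -13.  45.]
```

The depth readings show the fingers end at tool z ≈ -10 mm and the body at ≈ -80 mm. That is about 35 mm short of the stated values along z, so I closed above the bar. From here I use tip = -10 mm and grasp point = -29 mm.

```bash
python3 -m pendant '{"travel":[[0,0,0],[0,0,0],[0,0,0],[0,0,0.1],[0,0,0.2],[0,0,0.26],[0,0,0.26]],"rot":[[0,0,0],[0,0,0],[0,0,0],[0,0,0],[0,0,0],[0,0,0],[0,0,0]],"hand":[0.4,0.4,0.4,0.4,0.4,0.4,0.4]}' 
python3 -m pendant '{"travel":[[0,0,0],[0,0,0],[0,0,0],[0,0,0],[0,0,0]],"rot":[[0,0,0],[0,0,0],[0,0,0],[0,0,0],[0,0,0]],"hand":[0,0,0,0,0]}' 25
```

```text
time: 8.48
eef_pos: [0.5932, -0.0024, 0.2392]
ee_rot: [0.775, -0.632, -0.001, 0.001]
wrist_force: [0.3, 0.2, 0.7]
width: 0.391
grasp_force: 0.0
time: 9.1
eef_pos: [0.5942, -0.0022, 0.241]
ee_rot: [0.775, -0.632, 0.0, -0.0]
wrist_force: [1.1, 0.1, 1.4]
width: 0.177
grasp_force: 25.0
```

The bar is pinched (opening 15.4 mm). Now follow the arc.

```bash
python3 -m pendant '{"travel":[[0,0.06,0.05],[0,0.14,0.11],[0,0.21,0.18],[0,0.28,0.25],[0,0.34,0.32],[0,0.34,0.32]],"rot":[[0,0,0],[0,0,0],[0,0,0],[0,0,0],[0,0,0],[0,0,0]],"hand":[0,0,0,0,0,0]}' 
python3 - <<'E'
from h import *
s=env.read_state();print(s['eef_pos'])
h=s['eef_pos']-[.5942,-.0022,.241]; print(h@U,h[2])
p=s['eef_pos']
for t in np.r_[.54,np.arange(.48,-.01,-.06)]: print(round(t,2),go(p+handle(t)-handle(.60),s)[0])
E
```

```text
time: 9.85
eef_pos: [0.5434, -0.0124, 0.1914]
ee_rot: [0.775, -0.632, -0.0, 0.0]
wrist_force: [4.0, 0.7, -5.9]
width: 0.173
grasp_force: 25.0
[ 0.54335774 -0.01240445  0.19137551]
-0.05185570688807074 -0.04962448877324416
0.54 [0.    0.058 0.079]
0.48 [0.    0.112 0.161]
0.42 [0.    0.16  0.247]
0.36 [0.    0.203 0.335]
0.3 [0.001 0.241 0.426]
0.24 [0.001 0.273 0.519]
0.18 [0.001 0.3   0.613]
0.12 [0.001 0.321 0.709]
0.06 [0.001 0.336 0.806]
0.0 [0.001 0.345 0.904]
```

```bash
python3 -m pendant '{"travel":[[0,0.06,0.08],[0,0.11,0.16],[0,0.16,0.25],[0,0.2,0.335],[0,0.24,0.425],[0,0.27,0.52],[0,0.3,0.61],[0,0.32,0.71],[0,0.33,0.76],[0,0.335,0.81],[0,0.34,0.86],[0,0.345,0.9],[0,0.345,0.92],[0,0.345,0.92]],"rot":[[0,0,0],[0,0,0],[0,0,0],[0,0,0],[0,0,0],[0,0,0],[0,0,0],[0,0,0],[0,0,0],[0,0,0],[0,0,0],[0,0,0],[0,0,0],[0,0,0]],"hand":[0,0,0,0,0,0,0,0,0,0,0,0,0,0]}' 
cat > lid.py <<'E'
from h import *
im,d=env.read_camera('scene'); v,u=np.mgrid[150:290,235:365]; px=np.c_[u.ravel(),v.ravel()]; c=im[v,u].reshape(-1,3).astype(int); W=world('scene',px,d[v,u].ravel())
L=(W-HINGE)@U; S=(W-HINGE)@np.array([-U[1],U[0],0])
g=(np.abs(c[:,0]-c[:,2])<30)&(c.mean(1)>60)&(L>-.2)&(L<-.02)&(abs(S)<.11)&(W[:,2]>.07)&(W[:,2]<.11)
P=np.c_[L,W[:,2]][g]; print('lid top n',g.sum(),'slope',np.polyfit(P[:,0],P[:,1],1),np.median(P[:,1]))
b=(W[:,2]>.118)&(W[:,2]<.16)&(L>-.16)&(L<-.04)&(abs(S)<.05); print('nut',b.sum(),W[b].mean(0),W[b].min(0),W[b].max(0))
E
python3 lid.py
```

```text
time: 11.6
eef_pos: [0.493, -0.0229, 0.0557]
ee_rot: [0.775, -0.632, 0.0, 0.0]
wrist_force: [-1.4, 5.1, 10.5]
width: 0.174
grasp_force: 25.0
lid top n 3141 slope [0.00056151 0.09337191] 0.09330850130123537
nut 203 [0.62855082 0.00714338 0.13817048] [ 0.57241712 -0.04048651  0.11923866] [0.65380113 0.030675   0.15238659]
```

The lid is shut: lid-top slope is about 0 at z 0.093, with 10 N against the stop. Release, rise and move over the nut.

```bash
python3 -m pendant '{"travel":[[0,0,-0.02],[0,0,-0.02],[0,0,-0.02],[0,0,-0.1],[0,0,-0.3],[0,0,-0.6],[0,0,-0.9],[0,0,-1],[0,0,-1]],"rot":[[0,0,0],[0,0,0],[0,0,0],[0,0,0],[0,0,0],[0,0,0],[0,0,0],[0,0,0],[0,0,0]],"hand":[0.38,0.38,0.38,0.38,0.38,0.38,0.38,0.38,0.38]}' 
python3 lid.py; python3 -c "
from h import *
print(go([.630,.0055,.20]),env.read_state()['joint_pos'])"
```

```text
time: 12.78
eef_pos: [0.4933, -0.0228, 0.2056]
ee_rot: [0.775, -0.632, 0.001, -0.001]
wrist_force: [-0.6, 0.6, -0.6]
width: 0.376
grasp_force: 0.0
lid top n 3264 slope [0.00087099 0.09345748] 0.09338644890276046
nut 182 [0.63482103 0.00868788 0.1366036 ] [ 0.61240064 -0.01558003  0.11820806] [0.65375147 0.02603748 0.14913888]
(array([-0.002, -0.937,  0.026]), np.float64(-168.46121299994135)) [ 2.83184301e-01  1.64990745e-01 -3.16068705e-01 -7.00055149e-04
 -1.09061041e+00 -8.14710707e-02]
```

```bash
python3 -m pendant '{"travel":[[0,-0.3,0],[0,-0.7,0],[0,-0.955,0],[0,-0.955,0],[0,-0.955,0],[0,-0.955,0],[0,-0.955,0],[0,-0.955,0]],"rot":[[0,0,0],[0,0,-0.1],[0,0,-0.2],[0,0,-0.3],[0,0,-0.42],[0,0,-0.54],[0,0,-0.66],[0,0,-0.7]],"hand":[0.8,0.8,0.8,0.8,0.8,0.8,0.8,0.8]}' 
python3 -m pendant '{"travel":[[0,0,0],[0,0,0],[0,0,0],[0,0,0],[0,0,0],[0,0,0],[0,0,0]],"rot":[[0,0,-0.1],[0,0,-0.22],[0,0,-0.34],[0,0,-0.46],[0,0,-0.58],[0,0,-0.7],[0,0,-0.7]],"hand":[0.8,0.8,0.8,0.8,0.8,0.8,0.8]}' 
python3 - <<'E'
from h import *
s=env.read_state(); print(s['joint_pos'],go([.633,.0055,.100],s))
im,d=env.read_camera('wrist'); cv2.imwrite('pics/w5.png',im[:,:,::-1])
v,u=np.mgrid[0:400,0:640]; px=np.c_[u.ravel(),v.ravel()]; W=world('wrist',px,d.ravel(),s)
m=(d.ravel()>0)&(W[:,2]>.131)&(W[:,2]<.155)&(np.linalg.norm(W[:,:2]-[.633,.0055],axis=1)<.04)
print(m.sum(),W[m].mean(0),W[m].min(0),W[m].max(0))
E
```

```text
time: 13.82
eef_pos: [0.6322, 0.0057, 0.2017]
ee_rot: [0.991, -0.133, -0.003, 0.001]
wrist_force: [0.3, 0.7, -0.3]
width: 0.796
grasp_force: 0.0
time: 14.7
eef_pos: [0.6324, 0.0057, 0.2022]
ee_rot: [0.916, 0.402, -0.002, -0.001]
wrist_force: [1.1, -0.3, 0.7]
width: 0.8
grasp_force: 0.0
[ 2.64159930e-01  4.05307711e-01  1.86865717e-02 -4.76536774e-04
 -1.18858569e+00  2.13478345e+00] (array([0.004, 0.005, 0.681]), np.float64(-42.56118179036368))
1845 [0.63278623 0.00537015 0.13926167] [ 0.61037688 -0.01762613  0.1310522 ] [0.65346184 0.02595738 0.1479223 ]
```

View pics/w5.png

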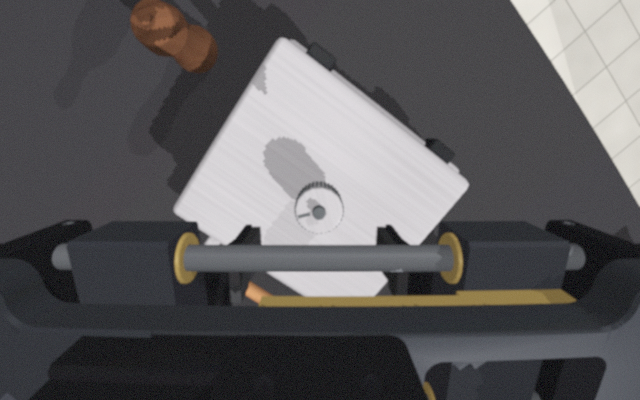

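The nut is at (319,210) with its mark pointing left toward (305,215). That works out to about 145° (2.5 rad) unscrewed. Descend and grip.

```bash
python3 -m pendant '{"travel":[[0,0,0.2],[0,0,0.4],[0,0,0.55],[0,0,0.64],[0,0,0.68],[0,0,0.68]],"rot":[[0,0,0],[0,0,0],[0,0,0],[0,0,0],[0,0,0],[0,0,0]],"hand":[0.8,0.8,0.8,0.8,0.8,0.8]}' 
python3 -m pendant '{"travel":[[0,0,0],[0,0,0],[0,0,0],[0,0,0],[0,0,0]],"rot":[[0,0,0],[0,0,0],[0,0,0],[0,0,0],[0,0,0]],"hand":[0.3,0.3,0.3,0.3,0.3]}' 30
```

```text
time: 15.5
eef_pos: [0.6336, 0.0058, 0.1026]
ee_rot: [0.915, 0.403, 0.0, 0.0]
wrist_force: [-0.1, -0.7, 0.2]
width: 0.798
grasp_force: 0.0
time: 16.12
eef_pos: [0.6332, 0.0061, 0.1029]
ee_rot: [0.915, 0.403, -0.0, -0.0]
wrist_force: [-1.8, 1.9, 2.9]
width: 0.474
grasp_force: 30.0
```

```bash
python3 -m pendant '{"travel":[[0,0,0],[0,0,0],[0,0,0],[0,0,0.005],[0,0,0.005],[0,0,0.005],[0,0,0.005],[0,0,0.007],[0,0,0.007],[0,0,0.007],[0,0,0.007]],"rot":[[0,0,0.1],[0,0,0.2],[0,0,0.3],[0,0,0.4],[0,0,0.5],[0,0,0.6],[0,0,0.7],[0,0,0.8],[0,0,0.9],[0,0,1],[0,0,1]],"hand":[0.3,0.3,0.3,0.3,0.3,0.3,0.3,0.3,0.3,0.3,0.3]}'
python3 -c "
from h import *
s=env.read_state();print(s['torque'],s['joint_pos'][5],s['joint_efforts'][5],go([.633,.0055,.1],s))"
```

```text
time: 17.5
eef_pos: [0.6333, 0.0011, 0.1019]
ee_rot: [0.932, -0.363, 0.0, 0.003]
wrist_force: [1.0, -13.3, 0.2]
width: 0.477
grasp_force: 30.0
[-3.81830746 -0.29909084 -0.10215037] 0.5649885135938174 -0.15895203687250614 (array([-0.022, -0.02 ,  0.013]), np.float64(-132.53517877834432))
```

```bash
python3 -m pendant '{"travel":[[0.007,0.02,0],[0.014,0.038,0],[0.014,0.038,0],[0.014,0.038,0.003],[0.014,0.038,0.003],[0.014,0.038,0.003]],"rot":[[0,0,0.1],[0,0,0.2],[0,0,0.3],[0,0,0.4],[0,0,0.5],[0,0,0.5]],"hand":[0.3,0.3,0.3,0.3,0.3,0.3]}'
python3 -c "
from h import *
s=env.read_state();print(s['torque'],s['joint_pos'][5],s['joint_efforts'][5],go([.633,.0055,.1],s))"
python3 -m pendant '{"travel":[[0,0,0],[0,0,0],[0,0,0],[0,0,0]],"rot":[[0,0,0.05],[0,0,0.1],[0,0,0.15],[0,0,0.15]],"hand":[0.3,0.3,0.3,0.3]}'
python3 -c "
from h import *
s=env.read_state();print(s['torque'],s['joint_pos'][5],s['joint_efforts'][5],go([.633,.0055,.1],s))"
```

```text
time: 18.25
eef_pos: [0.6308, -0.0004, 0.1013]
ee_rot: [0.723, -0.691, 0.0, 0.001]
wrist_force: [-2.3, -0.4, 2.9]
width: 0.477
grasp_force: 30.0
[-0.43996509  0.74124008 -0.01875202] -0.20992309091240016 -0.20493865013122559 (array([-0.039, -0.017,  0.009]), np.float64(-177.3449640795019))
time: 18.75
eef_pos: [0.6298, -0.0008, 0.1013]
ee_rot: [-0.639, 0.77, 0.0, -0.002]
wrist_force: [-3.8, -2.8, 4.4]
width: 0.477
grasp_force: 30.0
[-0.70204551  1.39458228  0.68304009] -0.44232455557156297 -0.7819029316306114 (array([-0.046, -0.013,  0.009]), np.float64(169.37113360685356))
```

```bash
python3 -m pendant '{"travel":[[0,0,0],[0,0,0],[0,0,0]],"rot":[[0,0,0.06],[0,0,0.08],[0,0,0.08]],"hand":[0.3,0.3,0.3]}'
python3 - <<'E'
from h import *
s=env.read_state();print(s['torque'],s['joint_pos'][5],s['joint_efforts'][5],go([.633,.0055,.1],s))
im,d=env.read_camera('wrist'); cv2.imwrite('pics/w6.png',cv2.resize(im[150:350,220:420],None,fx=3,fy=3)[:,:,::-1])
E
```

```text
time: 19.12
eef_pos: [0.6292, -0.001, 0.1013]
ee_rot: [-0.589, 0.808, 0.0, -0.003]
wrist_force: [-5.0, -2.1, 5.6]
width: 0.473
grasp_force: 30.0
[-0.71346866  1.7836672   0.65853065] -0.567746056510074 -0.7221383973956108 (array([-0.049, -0.011,  0.009]), np.float64(162.17509996450022))
```

View pics/w6.png

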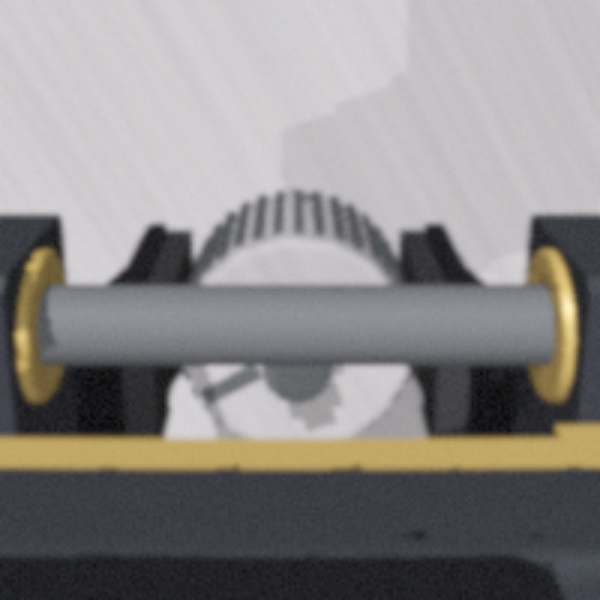

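Torque has levelled off at 0.66 N m, and the mark (outer end at (207,392) in the crop) points along the hinge direction at about 11°. The nut is bottomed out, so I back it off 90°.

```bash
python3 -m pendant '{"travel":[[0,0,0],[-0.005,-0.005,0],[-0.01,-0.01,0],[-0.01,-0.01,-0.003],[-0.015,-0.015,-0.003],[-0.015,-0.015,-0.003],[-0.02,-0.02,-0.006],[-0.02,-0.02,-0.006],[-0.025,-0.025,-0.006],[-0.025,-0.025,-0.006],[-0.025,-0.025,-0.006],[-0.025,-0.025,-0.006]],"rot":[[0,0,-0.05],[0,0,-0.15],[0,0,-0.25],[0,0,-0.35],[0,0,-0.45],[0,0,-0.55],[0,0,-0.65],[0,0,-0.75],[0,0,-0.85],[0,0,-0.95],[0,0,-1],[0,0,-1]],"hand":[0.3,0.3,0.3,0.3,0.3,0.3,0.3,0.3,0.3,0.3,0.3,0.3]}'
python3 - <<'E'
from h import *
s=env.read_state();print(s['torque'],s['joint_pos'][5],s['joint_efforts'][5],go([.633,.0055,.1],s))
im,d=env.read_camera('wrist'); cv2.imwrite('pics/w7.png',cv2.resize(im[150:350,220:420],None,fx=3,fy=3)[:,:,::-1])
E
python3 lid.py
```

```text
time: 20.68
eef_pos: [0.635, 0.0019, 0.1023]
ee_rot: [0.988, -0.157, -0.001, 0.001]
wrist_force: [-5.2, -1.9, 5.5]
width: 0.479
grasp_force: 30.0
[-0.71441109  1.48376088  0.04940231] 0.9974708280177378 0.07587355328723788 (array([-0.02 , -0.018,  0.015]), np.float64(-108.06343250729662))
lid top n 2410 slope [0.00098803 0.09333557] 0.09328028144970964lid.py:6: RuntimeWarning: Mean of empty slice.
  b=(W[:,2]>.118)&(W[:,2]<.16)&(L>-.16)&(L<-.04)&(abs(S)<.05); print('nut',b.sum(),W[b].mean(0),W[b].min(0),W[b].max(0))
  ret = um.true_divide(
Traceback (most recent call last):
  File "lid.py", line 6, in <module>
    b=(W[:,2]>.118)&(W[:,2]<.16)&(L>-.16)&(L<-.04)&(abs(S)<.05); print('nut',b.sum(),W[b].mean(0),W[b].min(0),W[b].max(0))
                                                                                                  ~~~~~~~~^^^
ValueError: zero-size array to reduction operation minimum which has no identity
```

View pics/w7.png

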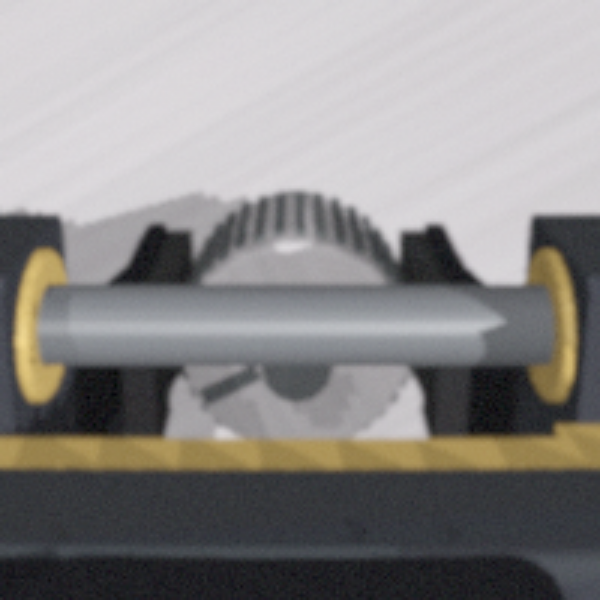

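The mark sits at the same place in the gripper (205,392), so the nut turned with it by 89.8°. The lid is still shut, so I let it settle and hand in.

```bash
python3 -m pendant '{"travel":[[0,0,0],[0,0,0],[0,0,0]],"rot":[[0,0,0],[0,0,0],[0,0,0]],"hand":[0.3,0.3,0.3]}' && python3 -c "
from station import env
print(env.close_job())"
```

```text
time: 21.15
eef_pos: [0.635, 0.0019, 0.1023]
ee_rot: [0.988, -0.157, -0.001, 0.001]
wrist_force: [-5.2, -1.6, 6.0]
width: 0.475
grasp_force: 30.0
the job is handed in; nothing more can be done
None
```

The job is handed in at 21 s: by my measurements the lid is fully shut and the nut was bottomed out, then backed off about 90°, with the gripper still holding it at 30 N; no verdict came back.

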